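# Glue and press a badge on the fair's badge maker, holding the lever home

## Task

Finish the badge on the blue badge press: push the orange pump head of the glue bottle all the way down and let it come back up, so that the badge back waiting in the outer die gets its glue, then slide the die table, which has a red knob, across until that die is fully home under the ram. Then bring the black-gripped lever forward and down against its return spring right to its stop and hold it still there: your program finishes while you are still holding the lever at its stop. Leave the other things on the table where they are.

Things in the scene. Friction and masses are not known exactly. Their poses are not given: they have to be found in the camera images.
- press: Blue cast badge press, fixed. Sizes in mm. Origin on the table under the ram axis; own x runs from the lever end (-x, front) to the column (+x), y along the die table, z up. Bed 105 x 245, 22 high. Column x 62 to 108, y +-22. Head over the ram x -25 to 100, y +-25, z 120 to 170, pivot cheeks to z 206. White glue bottle dia 52 fixed at x 65, y 75, spout over the outer die.
- pump_top (a point): Centre of the top of the orange round pump head (dia 26, top at z 178 when up) of the fixed glue bottle. It moves straight down. Nothing stands higher than 206 within 100 of it but the lever, which rises away to the front.
- glue_pump (a joint): Travel of the pump head in m: 0 up (as it rests), 0.013 all the way down. Its spring needs about 2 N to start and 7 N at the bottom, and lifts it again when let go.
- slide_knob (a point): Middle of the red upright knob at the press's -y end of the die table: round, dia 22 from z 54 to z 79, top at z 83, thinner neck (dia 14) below; this point is at z 67, on the knob's axis. The knob moves with the die table.
- press_slide (a joint): Travel of the die table in m along the press's own -y: near 0 at the start (outer die, with the white badge back, under the glue spout), 0.075 at its stop (that die home under the ram). Friction about 2 N; stays where left. Two aluminium dies dia 56, tops at z 56, 75 apart.
- lever_pivot (a point): Axis of the lever's hinge, in the middle of the press: 30 towards the column from the ram axis, at z 185. The axis runs along the press's own y.
- lever_grip (a point): Middle of the lever's round black grip (dia 26, 100 long), 200 from the hinge axis along the lever; a bar dia 15 joins it to the hinge. Lever up: it points to the press's -x and 35 deg above level, this point at z 300. Moves with the lever.
- press_lever (a joint): Lever angle in rad: 0 up (its spring keeps it there), growing as the grip goes forward and down in the press's x-z plane; 0.95 at its stop, the lever then 19.5 deg below level, grip point at z 118. Needs about 4 N at the grip to start, 12 N at the stop; let go, it flies up. It drives the ram and upper die down 34 mm.
- sticker_tray: Bystander: green open tray 160 by 220 by 45 high with sticker sheets. Origin under its centre.
- pen_cup: Bystander: clear cup dia 76, 95 high, with marker pens standing in it to 150. Origin under its centre.
- shell_stack: Bystander: upright stack of metal badge shells, dia 45, 36 high. Origin under its centre.
- wood_medal: Bystander: flat wooden medal dia 60, 9 thick, with sticker dots. Origin under its centre.

How it is judged:
By the outcome, as a careful person would: the job done as asked, in the order asked, and still so for the second after the job is handed in, while the arm keeps its last pose, push and grip.
It also fails if it takes over 64 s, if anything falls off the work surface, if the arm or the gripper's body presses on something with over 40 N, if the wrist force passes 120 N, or if a joint passes its speed limit or range.

## Robot

A 7-joint arm with a two-finger parallel gripper is mounted at the origin on the work surface. World frame = base frame: x ahead of the robot, y to its left, z up, the work surface at z = 0. Lengths are in m, angles in rad, forces in N, time in s.
With the tool pointing down it reaches from about 0.4 to 0.875 m from the base axis. Payload 4.4 kg.
Tool frame: the origin (TCP) lies midway between the tips of the shut fingers; the grasp point (between the pads) lies env.hold_point_z behind it (env.hold_point_z is the distance from the TCP to the grasp point, in m); z points along the fingers, x is the direction in which the jaws open and shut, and the axes are right-handed (so a half turn about z gives the same grasp; the last joint's range is limited). The gripper opens to 85 mm and grips with 20 to 120 N. Pads are 22 mm wide; open, the fingers measure 114 mm over their backs; the gripper's body (76 mm by 85 mm) begins 54 mm behind the grasp point. The pads swing forward as they close: fully open they stand 13 mm farther back than shut.
Start: joints at [1.269, 0.628, 0.038, 1.517, -0.027, 0.996, -0.02], TCP at [0.152, -0.632, 0.231] pointing down, gripper open.
Joint ranges: [-3.06, 3.06], [-0.37, 2.12], [-1.25, 1.32], [0.18, 2.47], [-1.1, 4.24], [0.23, 1.98], [-2.94, 2.94]. Speed limits (rad/s): [2.57, 2.57, 3.14, 3.14, 3.14, 3.14, 3.14].

## Interface

Orientations are given as a rotation vector (axis times angle).
In Python, from workcell import env, vision gives the robot as it stands.
- The arm moves only by the tool jog_arm, never from a script. Its argument "commands" is a list that holds one entry, the list of rows, each a list of 4 numbers: the shift along the tool's x, y, z in cm, then the turn about the tool's z in degrees. In form: [[[x, y, z, yaw], ...]]. A call has 1 to 10 rows; each row shifts and turns the commanded pose from where the row before left it, along the tool's axes as they then stand; what a row does not reach is not made up. A row lasts 1/8 s, in which the tool goes at most 62.5 mm and 10.7 degrees, less where a joint would pass 70% of its speed; a pose out of reach is approached as far as the arm can. A call is refused whole if a number of a shift passes 6.25 or a number of a turn 10.7, either way. A call with a gripper value outside its range is refused whole. "gripper" is the closure, from 0 (fully open) to 1 (shut), set as the call begins (left out, the last holds). The fingers move at their own pace and stop on an object; "grip_force" is the grip in N (left out, the last holds). Time passes only in rows, so rows that do not move let the fingers close. It gives the time, the measured TCP pose, the force and the opening at its end, in the units of the state.
- env.sense(): the state, without advancing time (a new reading comes with each control period).
- vision.get_image(name): name is "scene" or "top"; returns (picture, depth): 420x560x3 uint8, red, green, blue; 420x560 float32, m along the optical axis (not along the pixel's ray), 0 where there is no reading.
- vision.get_calibration(name): a dict with "fx", "fy", "cx", "cy" (pixels), "extrinsics" (4x4, takes a point from camera to world coordinates). Camera axes: x right, y down, z forward; pixel columns grow to the right and rows downward; lengths in m; the calibration is good to about 2 mm. A picture is of the moment at which its call begins. get_calibration takes no time and is no camera call.
- env.close_job(): hands the job in, once; it reports no verdict.
The state is a dict: "time": time; "joint_positions": joint angles; "joint_vel": joint speeds; "joint_efforts": joint torques, N m; "ee_pos": TCP position; "tool_rot": TCP orientation; "wrist_force": force on the tool from outside, world axes, zero at the start; "moment": the same for the moment, N m; "finger_gap": opening from 0.0 (shut) to 1.0 (fully open).
Only numpy, scipy, OpenCV 4.12 (cv2) and the standard library are available. Lean on these libraries where they do the work, as an engineer would, in place of code of your own. Each camera call takes 0.05 s, during which the arm holds its last target. There are 200 camera calls.

## Working session

There is one attempt and no reset: what is moved stays moved. The work goes in short steps, Python scripts to look and compute and a tool call to move; the robot and the scene stay as the last step left them, time stands still between calls to the robot, and variables do not carry over. Pictures are saved under pics/ and viewed, about 8 in all and at most 12, crops included, and the job is handed in when it is done.

Besides the shell and the picture viewer there is one more tool, called as name([rows], argument=value, ...), one row to a line, values as JSON. jog_arm: Moves the arm, as the interface text tells. Its arguments: {"type":"object","properties":{"commands":{"type":"array","items":{"type":"array","items":{"type":"array","items":{"type":"number"}}}},"gripper":{"type":"number"},"grip_force":{"type":"number"}},"required":["commands"]}

```bash
mkdir -p pics; cat > h.py <<'E'
import numpy as np, cv2
from workcell import env, vision
def grab(n):
    im,d=vision.get_image(n); c=vision.get_calibration(n)
    v,u=np.mgrid[:420,:560]
    P=np.stack([(u-c["cx"])/c["fx"]*d,(v-c["cy"])/c["fy"]*d,d],-1)
    T=np.array(c["extrinsics"]); W=P@T[:3,:3].T+T[:3,3]; W[d==0]=np.nan
    return im,W,c
E
python3 - <<'E'
from h import *
for n in("scene","top"):
    im,W,c=grab(n); np.save(n,W); np.save(n+"_im",im)
    cv2.imwrite(f"pics/{n}0.png",cv2.resize(im[:,:,::-1],(784,588)))
    print(n,np.round(c["extrinsics"],2).tolist(),c["fx"])
s=env.sense();print(env.hold_point_z,{k:np.round(v,3).tolist() for k,v in s.items()})
E
```

```text
scene [[0.86, 0.34, -0.39, 0.99], [0.52, -0.56, 0.65, -0.74], [0.0, -0.76, -0.65, 0.98], [0.0, 0.0, 0.0, 1.0]] 494.6950722230862
top [[0.02, -0.99, 0.14, 0.36], [-1.0, -0.02, 0.0, 0.01], [0.0, -0.14, -0.99, 1.38], [0.0, 0.0, 0.0, 1.0]] 475.2927451892861
0.0187 {'time': 0.1, 'joint_positions': [1.269, 0.629, 0.038, 1.518, -0.027, 0.996, -0.02], 'joint_vel': [-0.0, -0.002, -0.001, -0.001, -0.0, 0.0, -0.001], 'joint_efforts': [0.004, -56.454, 1.231, -19.397, 0.011, 0.005, 0.0], 'ee_pos': [0.152, -0.631, 0.23], 'tool_rot': [-2.467, 1.944, 0.002], 'wrist_force': [-0.136, -0.421, 0.012], 'moment': [0.025, 0.003, -0.019], 'finger_gap': 1.003}
```

View pics/scene0.png

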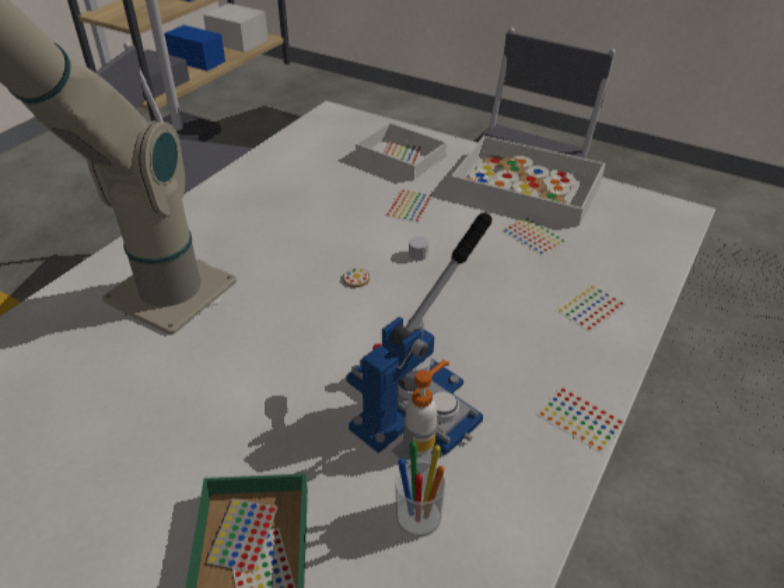

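View pics/top0.png

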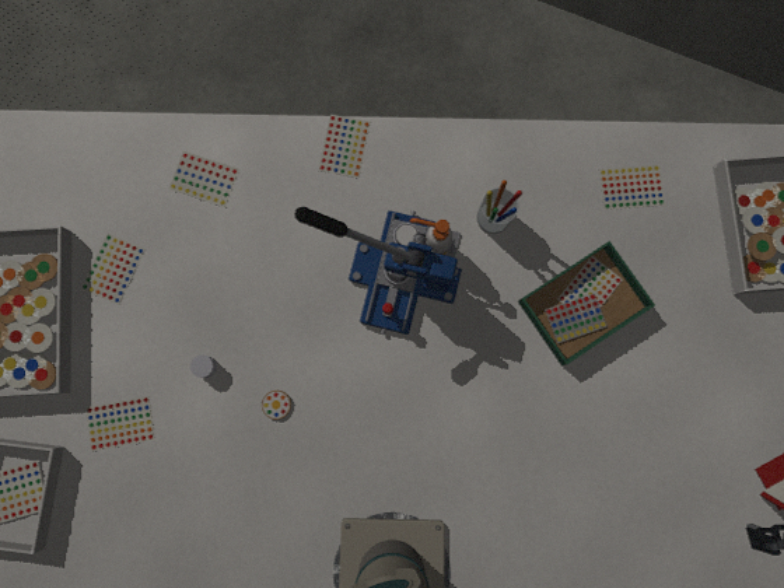

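The pictures show the press with its lever pointing left (world +y) in the top view. In the 784-px top view the knob is near (388,309), the pump near (441,229), and the grip near (320,221). Next I'll measure them.

```bash
python3 - <<'E'
from h import *
for n in("scene","top"):
    W=np.load(n+".npy"); im=np.load(n+"_im.npy"); hsv=cv2.cvtColor(im,cv2.COLOR_RGB2HSV).astype(int)
    H,S,V=[hsv[...,i] for i in range(3)]; z=W[...,2]
    near=(np.abs(W[...,0]-.6)<.25)&(np.abs(W[...,1]-.05)<.28)
    def rep(name,m):
        p=W[m&near]
        if len(p)==0: print(n,name,0);return
        print(n,name,len(p),"med",np.round(np.median(p,0),4),"min",np.round(np.percentile(p,3,0),3),"max",np.round(np.percentile(p,97,0),3))
        return p
    rep("knob",((H<5)|(H>174))&(S>150)&(V>60)&(z>.05)&(z<.09))
    rep("knobtop",((H<5)|(H>174))&(S>150)&(V>60)&(z>.078)&(z<.09))
    rep("pump",(H>=5)&(H<16)&(S>150)&(z>.17)&(z<.185))
    rep("pumpall",(H>=5)&(H<16)&(S>150)&(z>.13)&(z<.185))
    p=rep("grip",(V<60)&(z>.24)&(z<.36))
    p=rep("bar",(z>.215)&(z<.36))
    if p is not None:
        q=p-p.mean(0); u=np.linalg.svd(q,full_matrices=False)[2][0]; print(" dir",u,"mean",p.mean(0))
    b=(H>100)&(H<125)&(S>120)
    p=rep("bed",b&(z>.015)&(z<.03))
    p=W[b&near&(z>.013)&(z<.03)]
    r=cv2.minAreaRect((p[:,:2]*1000).astype(np.float32)); print(" rect",r)
    rep("cheeks",b&(z>.195)&(z<.215))
    rep("badge",(S<40)&(V>150)&(z>.048)&(z<.065))
    rep("head",b&(z>.16)&(z<.178))
E
```

```text
scene knob 13 med [0.5172 0.0126 0.0816] min [ 0.512 -0.228  0.067] max [0.739 0.023 0.088]
scene knobtop 12 med [0.5166 0.0131 0.0818] min [ 0.512 -0.228  0.079] max [0.739 0.023 0.088]
scene pump 133 med [ 0.6671 -0.0801  0.1748] min [ 0.653 -0.095  0.17 ] max [ 0.676 -0.037  0.178]
scene pumpall 289 med [ 0.6688 -0.0857  0.1679] min [ 0.652 -0.207  0.131] max [ 0.76  -0.036  0.178]
scene grip 420 med [0.6368 0.1199 0.3044] min [0.62  0.086 0.276] max [0.651 0.156 0.33 ]
scene bar 738 med [0.6294 0.0963 0.2874] min [0.607 0.008 0.219] max [0.65  0.155 0.329]
 dir [-0.19372291 -0.77996226 -0.59508848] mean [0.6291076  0.09079028 0.28064648]
scene bed 787 med [ 0.6151 -0.0676  0.0198] min [ 0.488 -0.129  0.016] max [0.728 0.06  0.027]
 rect ((617.5931396484375, -20.375076293945312), (232.49020385742188, 206.74697875976562), 35.94287872314453)
scene cheeks 172 med [ 0.6105 -0.0397  0.2028] min [ 0.571 -0.062  0.196] max [ 0.624 -0.015  0.207]
scene badge 164 med [ 0.6732 -0.0155  0.0558] min [ 0.654 -0.033  0.052] max [0.691 0.001 0.059]
scene head 463 med [ 0.5964 -0.0758  0.1698] mi
[... 385 characters left out ...]
02  0.133] max [ 0.754 -0.028  0.182]
top grip 526 med [0.6269 0.1158 0.3035] min [0.61  0.042 0.246] max [0.645 0.163 0.334]
top bar 656 med [0.6239 0.107  0.2976] min [0.603 0.008 0.222] max [0.645 0.164 0.334]
 dir [-0.17419829 -0.78956023 -0.58842977] mean [0.62401555 0.09897646 0.28885419]
top bed 1274 med [0.5579 0.0281 0.0226] min [ 0.487 -0.118  0.016] max [0.718 0.084 0.028]
 rect ((596.0784912109375, 3.170135498046875), (230.92608642578125, 228.30516052246094), 37.797264099121094)
top cheeks 135 med [ 0.6077 -0.0353  0.2068] min [ 0.568 -0.056  0.198] max [ 0.621 -0.011  0.212]
top badge 0
top head 237 med [ 0.5887 -0.0496  0.1716] min [ 0.561 -0.089  0.165] max [0.626 0.02  0.177]
```

jog_arm([
  [[0, 0, 0, 9], [0, 0, 0, 9], [0, 0, 0, 8.8], [-5, -2.8, 0, 0], [-5, -2.8, 0, 0], [-5, -2.8, 0, 0], [-5, -2.8, 0, 0], [-5, -2.8, 0, 0], [-5, -2.8, 0, 0], [-5, -2.8, 0, 0]],
], gripper=1, grip_force=40)

```text
time: 1.35
ee_pos: [0.424, -0.3349, 0.2312]
tool_rot: [1.949, -2.464, -0.0]
wrist_force: [1.1, -0.5, -1.3]
finger_gap: -0.0
```

```bash
cat >> h.py <<'E'
from scipy.spatial.transform import Rotation as Rn
def st(t=None):
    s=env.sense(); R=Rn.from_rotvec(s["tool_rot"]).as_matrix()
    print("t",s["time"],"p",np.round(s["ee_pos"],4),"x",np.round(R[:,0],3),"z",np.round(R[:,2],3),"F",np.round(s["wrist_force"],1),"gap",round(float(s["finger_gap"]),3),"q",np.round(s["joint_positions"],2))
    if t is not None: print("tool shift cm",np.round(100*R.T@(np.array(t)-s["ee_pos"]),2))
E
python3 - <<'E'
from h import *
# joint fit of the press yaw and origin from all measured features
from scipy.optimize import least_squares
obs=[((0,-90),(517.5,17.5),True)]
P={}
for n in("scene","top"):
    W=np.load(n+".npy"); im=np.load(n+"_im.npy"); H,S,V=cv2.split(cv2.cvtColor(im,cv2.COLOR_RGB2HSV).astype(np.float32))
    z=W[...,2]; near=(np.abs(W[...,0]-.62)<.12)&(np.abs(W[...,1]-.02)<.17)
    bar=W[near&(z>.235)&(z<.335)]; q=bar[:,:2]-bar[:,:2].mean(0); u=np.linalg.svd(q,full_matrices=False)[2][0]; u=u*np.sign(u[1])
    top=W[near&(H>=5)&(H<16)&(S>150)&(z>.174)&(z<.184)&(W[...,1]<-.05)]
    c,r=cv2.minEnclosingCircle((top[:,:2]*1000).astype(np.float32))
    print(n,"tilt",np.degrees(np.arctan2(-u[0],u[1])),bar[:,:2].mean(0),"pump",c,r,top[:,:2].mean(0),top[:,2].mean())
st([.664,-.08,.231])
E
```

```text
scene tilt -14.36246871322291 [0.6319194  0.10221357] pump (664.0806884765625, -82.36408996582031) 13.8699369430542 [ 0.66372504 -0.08363424] 0.1760026040337974
top tilt -12.189986605990718 [0.62615499 0.10873403] pump (664.8824462890625, -72.09973907470703) 21.475025177001953 [ 0.66206861 -0.07738026] 0.17868727994754444
t 1.35 p [ 0.424  -0.3349  0.2312] x [-0.23  -0.973 -0.   ] z [-0.  0. -1.] F [ 1.1 -0.5 -1.3] gap -0.0 q [ 0.51  0.48  0.16  1.83 -0.1   0.85 -1.09]
tool shift cm [-3.032e+01 -1.749e+01  1.000e-02]
```

jog_arm([
  [[-5.05, -2.9, 0, 0], [-5.05, -2.9, 0, 0], [-5.05, -2.9, 0, 0], [-5.05, -2.9, 0, 0], [-5.05, -2.9, 0, 0], [-5.05, -2.95, 0, 0], [0, 0, 0, 0], [0, 0, 0, 0]],
])

```text
time: 2.35
ee_pos: [0.6619, -0.0821, 0.2306]
tool_rot: [1.948, -2.462, -0.001]
wrist_force: [0.3, -1.0, 1.0]
finger_gap: -0.003
```

```bash
python3 - <<'E'
from h import *
st([.664,-.081,.183])
im,W,c=grab("scene"); a=im[170:330,190:380]
im2,W2,_=grab("top"); b=im2[110:270,230:420]
cv2.imwrite("pics/p1.png",cv2.resize(np.vstack([a])[:,:,::-1],None,fx=2,fy=3) if 0 else cv2.resize(np.hstack([a,b])[:,:,::-1],None,fx=2.1,fy=2.1))
E
```

```text
t 2.35 p [ 0.6619 -0.0821  0.2306] x [-0.23  -0.973  0.001] z [-0.002 -0.001 -1.   ] F [ 0.3 -1.   1. ] gap -0.003 q [-0.01  0.66  0.15  1.47 -0.11  1.03 -1.63]
tool shift cm [-0.16 -0.19  4.76]
```

View pics/p1.png

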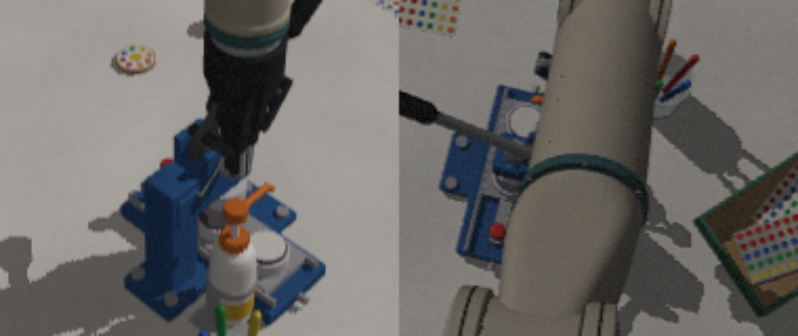

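The fingertips (crop 237,165) hang right above the pump head (235,208). I'll press down in small steps.

jog_arm([
  [[-0.15, -0.15, 2.5, 0], [0, 0, 2, 0], [0, 0, 0.5, 0], [0, 0, 0.4, 0], [0, 0, 0.4, 0], [0, 0, 0, 0]],
])

```text
time: 3.2
ee_pos: [0.6646, -0.0815, 0.1741]
tool_rot: [-1.949, 2.464, -0.002]
wrist_force: [-0.8, -1.2, 2.1]
finger_gap: 0.001
```

jog_arm([
  [[0, 0, 0.3, 0], [0, 0, 0.3, 0], [0, 0, 0.3, 0], [0, 0, 0, 0]],
])

```text
time: 3.7
ee_pos: [0.6649, -0.0813, 0.1652]
tool_rot: [-1.949, 2.464, -0.003]
wrist_force: [-1.5, -1.7, 6.5]
finger_gap: -0.0
```

jog_arm([
  [[0, 0, 0.2, 0], [0, 0, 0.2, 0], [0, 0, 0, 0]],
])

```text
time: 4.08
ee_pos: [0.6651, -0.0813, 0.1648]
tool_rot: [-1.948, 2.462, -0.004]
wrist_force: [-8.3, -1.1, 26.4]
finger_gap: 0.003
```

jog_arm([
  [[0, 0, 0, 0], [0, 0, -1, 0], [0, 0, -2, 0], [0, 0, -5, 0], [0, 5.5, 0, 0], [0, 5.5, 0, 0], [0, 5.5, 0, 0], [-3, 0, 0, 0], [-3.5, 0, 0, 0], [0, 0, 0, 0]],
])

```text
time: 5.32
ee_pos: [0.5192, 0.025, 0.24]
tool_rot: [-1.956, 2.456, 0.003]
wrist_force: [-0.5, 1.4, 0.3]
finger_gap: -0.004
```

```bash
python3 - <<'E'
from h import *
st([.518,.018,.048])
im,W,c=grab("scene"); a=im[170:330,190:380]
im2,W2,_=grab("top"); b=im2[110:270,230:420]
cv2.imwrite("pics/p2.png",cv2.resize(np.hstack([a,b])[:,:,::-1],None,fx=2.1,fy=2.1))
E
```

```text
t 5.325 p [0.5192 0.025  0.24  ] x [-0.224 -0.975 -0.003] z [ 0.     0.003 -1.   ] F [-0.5  1.4  0.3] gap -0.004 q [-0.21  0.43  0.15  1.87 -0.09  0.84 -1.81]
tool shift cm [ 0.76 -0.04 19.19]
```

View pics/p2.png

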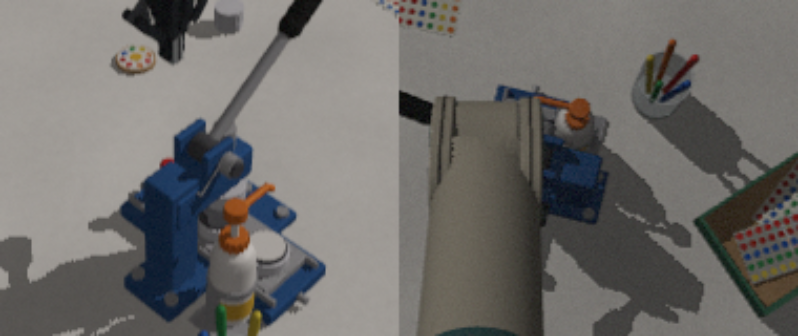

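The pump head is back up (crop 237,208). The gripper goes over the knob next; I open it and descend.

jog_arm([
  [[0.75, 0, 0, 0], [0, 0, 0, 0], [0, 0, 0, 0], [0, 0, 4, 0], [0, 0, 4, 0], [0, 0, 4, 0], [0, 0, 3, 0], [0, 0, 2.5, 0], [0, 0, 1.7, 0], [0, 0, 0, 0]],
], gripper=0)

```text
time: 6.68
ee_pos: [0.5164, 0.0132, 0.0475]
tool_rot: [1.948, -2.463, -0.002]
wrist_force: [-0.5, 0.1, 0.0]
finger_gap: 0.999
```

```bash
python3 - <<'E'
from h import *
st([.518,.018,.048])
im,W,c=grab("scene"); a=im[170:330,190:380]
cv2.imwrite("pics/p3.png",cv2.resize(a[:,:,::-1],None,fx=3.5,fy=3.5,interpolation=cv2.INTER_CUBIC))
E
```

```text
t 6.675 p [0.5164 0.0132 0.0475] x [-0.23  -0.973  0.   ] z [-0.002 -0.    -1.   ] F [-0.5  0.1  0. ] gap 0.999 q [-0.13  0.74  0.08  2.03 -0.15  0.39 -1.74]
tool shift cm [-0.5  -0.05 -0.05]
```

View pics/p3.png

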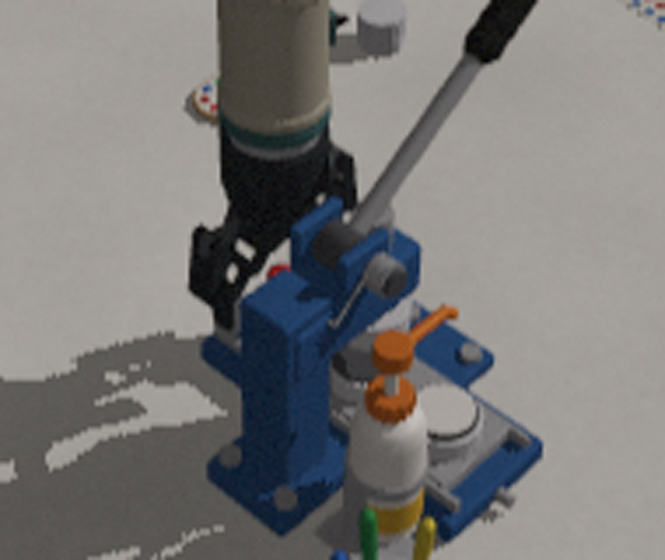

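The red knob top (crop 278,271) sits between the open fingers. I'll centre on it and close.

jog_arm([
  [[-0.5, 0, 0, 0], [0, 0, 0, 0], [0, 0, 0, 0], [0, 0, 0, 0], [0, 0, 0, 0], [0, 0, 0, 0]],
], gripper=1, grip_force=40)

```text
time: 7.48
ee_pos: [0.5184, 0.018, 0.0489]
tool_rot: [-1.949, 2.463, -0.001]
wrist_force: [-0.9, -0.3, 5.7]
finger_gap: 0.241
```

jog_arm([
  [[0, 0.8, 0, 0], [0, 0.8, 0, 0], [0, 0.8, 0, 0], [0, 0.8, 0, 0], [0, 0.8, 0, 0], [0, 0.8, 0, 0], [0, 0.8, 0, 0], [0, 0.6, 0, 0], [0, 0.6, 0, 0], [0, 0, 0, 0]],
])

```text
time: 8.72
ee_pos: [0.4509, 0.0335, 0.0488]
tool_rot: [1.948, -2.463, -0.0]
wrist_force: [-0.9, -2.0, 8.3]
finger_gap: 0.234
```

```bash
python3 - <<'E'
from h import *
st([.518-.973*.075,.018+.23*.075,.049])
E
```

```text
t 8.725 p [0.4509 0.0335 0.0488] x [-0.23  -0.973  0.001] z [-0.001 -0.    -1.   ] F [-0.9 -2.   8.3] gap 0.234 q [-0.18  0.69  0.07  2.2  -0.18  0.26 -1.76]
tool shift cm [-0.04  0.61 -0.02]
```

jog_arm([
  [[0, 0.3, 0, 0], [0, 0.3, 0, 0], [0, 0.2, 0, 0], [0, 0, 0, 0]],
])

```text
time: 9.22
ee_pos: [0.4498, 0.0337, 0.0489]
tool_rot: [-1.941, 2.46, -0.014]
wrist_force: [10.6, -7.2, -3.5]
finger_gap: 0.24
```

```bash
python3 - <<'E'
from h import *
st([.518-.973*.075,.018+.23*.075,.049])
E
```

```text
t 9.225 p [0.4498 0.0337 0.0489] x [-0.232 -0.973 -0.001] z [ 0.012 -0.002 -1.   ] F [10.6 -7.2 -3.5] gap 0.24 q [-0.19  0.69  0.08  2.21 -0.19  0.24 -1.75]
tool shift cm [-0.04  0.5  -0.01]
```

The wrist is at its q6 limit here. I'll release the knob and push it from behind with shut fingers, which leaves more reach, to be sure it hits the stop.

jog_arm([
  [[0, -0.3, 0, 0], [0, 0, 0, 0], [0, 0, 0, 0], [0, 0, -3, 0], [0, 0, -3, 0], [0, -3.4, 0, 0], [0, 0, 0, 0]],
], gripper=0.4)

```text
time: 10.1
ee_pos: [0.4826, 0.0269, 0.1088]
tool_rot: [-1.947, 2.462, -0.003]
wrist_force: [-0.4, 0.8, -0.2]
finger_gap: 0.602
```

jog_arm([
  [[0, 0, 0, 0], [0, 0, 0, 0], [0, 0, 0, 0], [0, 0, 0, 0]],
], gripper=1)

```text
time: 10.6
ee_pos: [0.4799, 0.0272, 0.1082]
tool_rot: [1.95, -2.463, -0.0]
wrist_force: [-0.0, -0.6, 0.6]
finger_gap: 0.001
```

```bash
python3 - <<'E'
from h import *
st([.4498+.973*.03,.0337-.23*.03,.058])
im,W,c=grab("top"); H,S,V=cv2.split(cv2.cvtColor(im,cv2.COLOR_RGB2HSV)); z=W[...,2]
m=((H<5)|(H>174))&(S>150)&(V>60)&(z>.05)&(z<.095)&(abs(W[...,1]-.03)<.05)&(W[...,0]>.38)&(W[...,0]<.56)
print(m.sum(), np.nanmedian(W[m],0) if m.any() else "")
im,W,c=grab("scene"); a=im[170:330,190:380]
cv2.imwrite("pics/p4.png",cv2.resize(a[:,:,::-1],None,fx=3.5,fy=3.5,interpolation=cv2.INTER_CUBIC))
E
```

```text
t 10.6 p [0.4799 0.0272 0.1082] x [-0.23  -0.973  0.   ] z [-0. -0. -1.] F [-0.  -0.6  0.6] gap 0.001 q [-0.2   0.59  0.13  2.1  -0.16  0.46 -1.75]
tool shift cm [0.06 0.08 5.02]
0
```

View pics/p4.png

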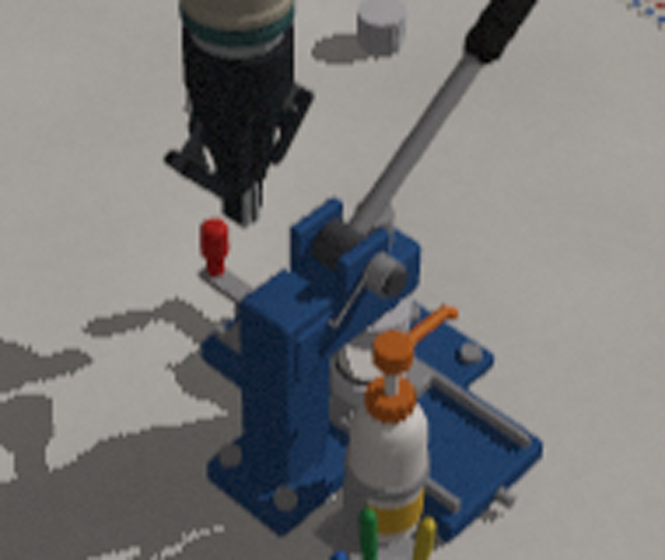

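The table has slid: the knob is out at crop (214,245), and the shut fingers are behind it. I'll lower and push.

jog_arm([
  [[0, 0, 2.5, 0], [0, 0, 2.3, 0], [0, 0, 0, 0], [0, 0.4, 0, 0], [0, 0.4, 0, 0], [0, 0.2, 0, 0], [0, 0, 0, 0]],
])

```text
time: 11.58
ee_pos: [0.4711, 0.0295, 0.0609]
tool_rot: [-1.949, 2.463, -0.002]
wrist_force: [0.4, -0.1, -0.0]
finger_gap: -0.002
```

jog_arm([
  [[0, 0.2, 0, 0], [0, 0.2, 0, 0], [0, 0.2, 0, 0], [0, 0, 0, 0]],
])

```text
time: 12.08
ee_pos: [0.471, 0.0296, 0.0611]
tool_rot: [-1.942, 2.458, -0.014]
wrist_force: [9.6, -3.6, -3.8]
finger_gap: 0.004
```

jog_arm([
  [[0, 0.3, 0, 0], [0, 0.3, 0, 0], [0, 0, 0, 0]],
])

```text
time: 12.45
ee_pos: [0.471, 0.0298, 0.0616]
tool_rot: [-1.935, 2.453, -0.026]
wrist_force: [19.0, -7.5, -11.2]
finger_gap: 0.001
```

```bash
python3 - <<'E'
from h import *
st()
E
```

```text
t 12.45 p [0.471  0.0298 0.0616] x [-0.233 -0.973 -0.003] z [ 0.023 -0.003 -1.   ] F [ 19.   -7.5 -11.2] gap 0.001 q [-0.19  0.67  0.09  2.17 -0.19  0.29 -1.74]
```

The table is firmly on its stop: 20 N of push with no motion, and no joint at its limit. Now I back off, rise, and turn the jaws across the lever.

jog_arm([
  [[0, -1.6, 0, 0], [0, 0, -3, 0], [0, 0, -5, -10], [0, 0, -5, -10], [0, 0, -5, -10], [0, 0, -5, -10], [0, 0, -5, -10], [0, 0, -5, -10], [0, 0, -1.5, -10], [0, 0, 0, -10]],
])

```text
time: 13.7
ee_pos: [0.4741, 0.0287, 0.4065]
tool_rot: [-3.078, 0.625, -0.002]
wrist_force: [-0.1, 0.2, -0.3]
finger_gap: -0.001
```

jog_arm([
  [[0, 0, 0, -10], [0, 0, 0, 0]],
], gripper=0)

```text
time: 13.95
ee_pos: [0.4735, 0.0285, 0.4049]
tool_rot: [3.12, -0.366, -0.003]
wrist_force: [0.8, -0.7, 0.6]
finger_gap: 0.422
```

```bash
python3 - <<'E'
from h import *
st([.640,.141,.40])
for n in ("scene","top"):
    im,W,c=grab(n); V=im.max(2); z=W[...,2]
    m=(V<60)&(z>.25)&(z<.345)&(W[...,0]>.57)&(W[...,1]>.05)&(W[...,1]<.2); p=W[m]
    print(n,m.sum())
    if m.sum()>30:
        for lo in(.26,.28,.30,.32):
            q=p[(p[:,2]>=lo)&(p[:,2]<lo+.02)]
            if len(q): print(lo,len(q),np.round(q.mean(0),4),np.round(np.ptp(q,0),3))
    if n=="top":
        H,S,_=cv2.split(cv2.cvtColor(im,cv2.COLOR_RGB2HSV))
        m=((H<5)|(H>174))&(S>150)&(V>60)&(z>.05)&(z<.095)&(abs(W[...,1]-.03)<.05)&(W[...,0]>.38)&(W[...,0]<.56)
        print("knob",m.sum(), np.nanmedian(W[m],0) if m.any() else "")
E
```

```text
t 13.95 p [0.4735 0.0285 0.4049] x [ 0.973 -0.232 -0.002] z [-0.002 -0.    -1.   ] F [ 0.8 -0.7  0.6] gap 0.422 q [ 0.02  0.21 -0.18  1.7   0.04  1.23 -0.4 ]
tool shift cm [ 13.6  -14.8    0.45]
scene 410
0.26 18 [0.6322 0.0904 0.277 ] [0.021 0.015 0.007]
0.28 146 [0.632  0.1007 0.2905] [0.029 0.043 0.019]
0.3 161 [0.6383 0.1281 0.3101] [0.03  0.052 0.02 ]
0.32 84 [0.6419 0.1493 0.3262] [0.024 0.028 0.013]
top 279
0.28 33 [0.6335 0.1014 0.2946] [0.019 0.025 0.014]
0.3 99 [0.6318 0.1277 0.3126] [0.023 0.042 0.018]
0.32 147 [0.6365 0.1516 0.3289] [0.025 0.037 0.019]
knob 0
```

jog_arm([
  [[4.5, -4.2, 0, 0], [4.5, -4.2, 0, 0], [4.4, -4.2, 0, 0], [0, -2, 0, 0], [0, 0, 0, 0]],
])

```text
time: 14.68
ee_pos: [0.6374, 0.1419, 0.4043]
tool_rot: [-3.121, 0.36, 0.004]
wrist_force: [-0.4, -0.7, -0.4]
finger_gap: 1.002
```

```bash
python3 - <<'E'
from h import *
st([.638,.140,.289])
im,W,c=grab("scene"); a=im[120:330,230:430]
im2,W2,_=grab("top"); b=im2[100:310,170:370]
cv2.imwrite("pics/p5.png",cv2.resize(np.hstack([a,b])[:,:,::-1],None,fx=2,fy=2))
E
```

```text
t 14.675 p [0.6374 0.1419 0.4043] x [ 0.974 -0.228 -0.003] z [-0.002  0.    -1.   ] F [-0.4 -0.7 -0.4] gap 1.002 q [-0.15  0.52 -0.2   1.23  0.1   1.4  -0.57]
tool shift cm [ 0.13  0.17 11.53]
```

View pics/p5.png

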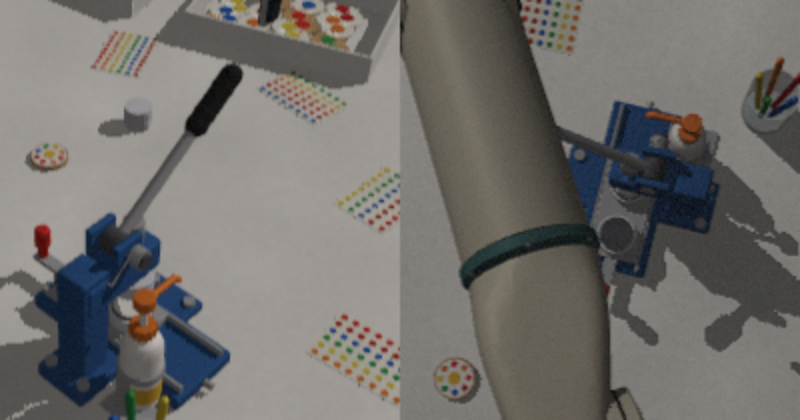

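The lever grip is at crop (217,100) with a finger above and beyond it at (268,12). The jaws straddle it, so I descend.

jog_arm([
  [[0.1, 0.1, 4, 0], [0, 0, 3, 0], [0, 0, 2, 0], [0, 0, 1.5, 0], [0, 0, 0.7, 0], [0, 0, 0, 0]],
])

```text
time: 15.52
ee_pos: [0.6391, 0.1382, 0.2937]
tool_rot: [3.12, -0.364, 0.001]
wrist_force: [-0.3, 0.3, 0.1]
finger_gap: 0.999
```

jog_arm([
  [[0, 0, 0, 0], [0, 0, 0, 0], [0, 0, 0, 0], [0, 0, 0, 0], [0, 0, 0, 0]],
], gripper=1, grip_force=60)

```text
time: 16.15
ee_pos: [0.6356, 0.1406, 0.2932]
tool_rot: [-3.12, 0.36, 0.011]
wrist_force: [-8.0, 2.0, 4.0]
finger_gap: 0.284
```

```bash
python3 - <<'E'
from h import *
st([.638,.140,.289])
im,W,c=grab("scene"); a=im[100:330,200:430]
cv2.imwrite("pics/p6.png",cv2.resize(a[:,:,::-1],None,fx=2.5,fy=2.5))
E
```

```text
t 16.15 p [0.6356 0.1406 0.2932] x [ 0.974 -0.228 -0.007] z [-0.007  0.001 -1.   ] F [-8.  2.  4.] gap 0.284 q [-0.15  0.58 -0.2   1.42  0.11  1.15 -0.59]
tool shift cm [0.25 0.   0.41]
```

View pics/p6.png

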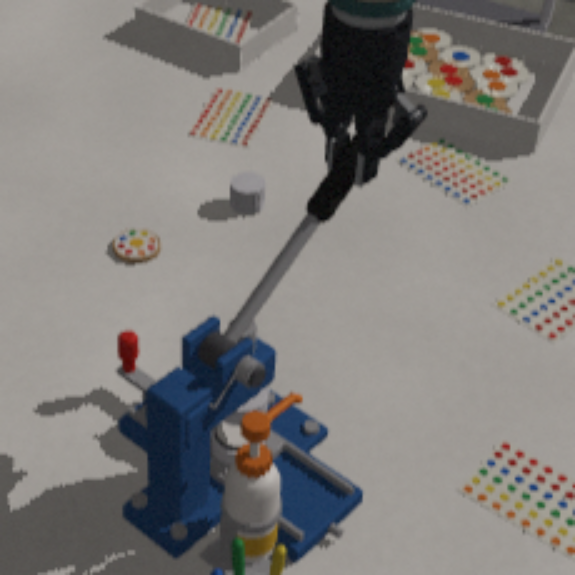

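The grip is pinched in the jaws (crop 345,165) with about 24 mm opening. I follow the arc about the hinge.

jog_arm([
  [[-0.25, -0.5, 0.8, 0], [0, -0.5, 0.8, 0], [0, -0.44, 0.83, 0], [0, -0.43, 0.83, 0], [0, -0.36, 0.87, 0], [0, -0.35, 0.87, 0], [0, -0.29, 0.9, 0], [0, -0.28, 0.9, 0], [0, 0, 0, 0]],
])

```text
time: 17.32
ee_pos: [0.6432, 0.1738, 0.2264]
tool_rot: [-3.117, 0.358, 0.001]
wrist_force: [-3.0, 4.1, 7.5]
finger_gap: 0.286
```

```bash
cat >> h.py <<'E'
def lev():
    s=env.sense(); p=s["ee_pos"]; ox=np.array([-.23,-.973]); x=ox@(p[:2]-np.array([.607,-.001]))-.03; z=p[2]+.0187-.185
    print("rel hinge x,z,r,ang",round(x,4),round(z,4),round(np.hypot(x,z),4),round(np.degrees(np.arctan2(z,-x)),1))
E
python3 -c "
from h import *
st();lev()"
```

```text
t 17.325 p [0.6432 0.1738 0.2264] x [ 0.974 -0.227 -0.001] z [ 0.     0.004 -1.   ] F [-3.   4.1  7.5] gap 0.286 q [-0.2   0.66 -0.19  1.47  0.13  1.02 -0.64]
rel hinge x,z,r,ang -0.2084 0.0601 0.2169 16.1
```

jog_arm([
  [[0, -0.2, 0.91, 0], [0, -0.2, 0.92, 0], [0, -0.13, 0.93, 0], [0, -0.12, 0.93, 0], [0, -0.04, 0.93, 0], [0, -0.04, 0.94, 0], [0, 0.04, 0.93, 0], [0, 0.04, 0.94, 0], [0, 0.12, 0.93, 0], [0, 0.13, 0.93, 0]],
])

```text
time: 18.58
ee_pos: [0.6445, 0.1792, 0.1343]
tool_rot: [-3.115, 0.357, -0.001]
wrist_force: [-4.7, 6.8, 9.0]
finger_gap: 0.282
```

jog_arm([
  [[0, 0.2, 0.91, 0], [0, 0.2, 0.92, 0], [0, 0.25, 0.8, 0], [0, 0, 0, 0]],
])

```text
time: 19.08
ee_pos: [0.6431, 0.1731, 0.1076]
tool_rot: [-3.114, 0.358, -0.001]
wrist_force: [-4.2, 8.2, 9.4]
finger_gap: 0.286
```

```bash
python3 -c "
from h import *
st();lev()"
```

```text
t 19.075 p [0.6431 0.1731 0.1076] x [ 0.974 -0.227 -0.   ] z [ 0.001  0.007 -1.   ] F [-4.2  8.2  9.4] gap 0.286 q [-0.2   0.79 -0.17  1.57  0.16  0.79 -0.67]
rel hinge x,z,r,ang -0.2077 -0.0587 0.2158 -15.8
```

jog_arm([
  [[0, 0.25, 0.6, 0], [0, 0.2, 0.5, 0], [0, 0.1, 0.3, 0], [0, 0, 0, 0]],
])

```text
time: 19.58
ee_pos: [0.6421, 0.1686, 0.0941]
tool_rot: [-3.114, 0.356, -0.002]
wrist_force: [-2.6, 8.0, 7.8]
finger_gap: 0.285
```

```bash
python3 -c "
from h import *
st();lev()"
```

```text
t 19.575 p [0.6421 0.1686 0.0941] x [ 0.974 -0.226  0.   ] z [ 0.002  0.008 -1.   ] F [-2.6  8.   7.8] gap 0.285 q [-0.2   0.81 -0.17  1.59  0.17  0.76 -0.67]
rel hinge x,z,r,ang -0.2031 -0.0722 0.2155 -19.6
```

Not at the stop yet, since the force hasn't jumped. I keep going in small steps.

jog_arm([
  [[0, 0.1, 0.3, 0], [0, 0.1, 0.3, 0], [0, 0, 0, 0]],
])

```text
time: 19.95
ee_pos: [0.6421, 0.168, 0.092]
tool_rot: [-3.112, 0.355, -0.005]
wrist_force: [-9.2, 8.5, 29.1]
finger_gap: 0.288
```

```bash
python3 -c "
from h import *
st();lev()"
```

```text
t 19.95 p [0.6421 0.168  0.092 ] x [ 0.974 -0.225  0.002] z [ 0.004  0.009 -1.   ] F [-9.2  8.5 29.1] gap 0.288 q [-0.2   0.81 -0.17  1.59  0.17  0.75 -0.67]
rel hinge x,z,r,ang -0.2025 -0.0743 0.2157 -20.1
```

jog_arm([
  [[0, 0, 0, 0], [0, 0, 0, 0], [0, 0, 0, 0], [0, 0, 0, 0]],
])

```text
time: 20.45
ee_pos: [0.6421, 0.1679, 0.092]
tool_rot: [-3.112, 0.355, -0.005]
wrist_force: [-9.7, 7.8, 29.4]
finger_gap: 0.286
```

```bash
python3 - <<'E'
from h import *
st();lev()
im,W,c=grab("scene"); a=im[120:420,150:430]
cv2.imwrite("pics/p7.png",cv2.resize(a[:,:,::-1],None,fx=2,fy=2))
E
```

```text
t 20.45 p [0.6421 0.1679 0.092 ] x [ 0.974 -0.225  0.002] z [ 0.004  0.009 -1.   ] F [-9.7  7.8 29.4] gap 0.286 q [-0.2   0.81 -0.17  1.59  0.17  0.75 -0.67]
rel hinge x,z,r,ang -0.2024 -0.0743 0.2156 -20.2
```

View pics/p7.png

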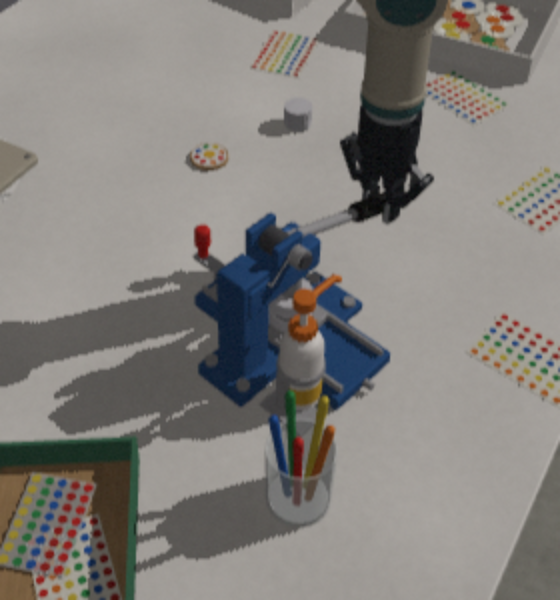

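The lever is down and held (grip at crop 372,208), the table is slid home (knob 202,240), the pump head is up (305,300), and the bystanders have not moved. The force is steady, so I hand in.

```bash
python3 -c "
from h import *
st(); print(env.close_job())"
```

```text
t 20.5 p [0.642  0.1679 0.092 ] x [ 0.974 -0.225  0.002] z [ 0.004  0.009 -1.   ] F [-9.7  7.8 29.8] gap 0.283 q [-0.2   0.81 -0.17  1.59  0.17  0.75 -0.67]
the job is handed in; nothing more can be done
None
```

The badge job is done and handed in at 20.5 s, with the arm still holding the lever at its stop.

- **Glue pump:** I pushed it down until it bottomed, about 13 mm of travel with the force rising to 26 N. It came back up, as a later picture showed.
- **Die table:** I pulled it across by the knob, but the wrist reached its joint limit near the end. I then pushed the knob from behind with the shut fingers. It did not move under about 20 N, so I took it to be home. I measured about 70 mm of knob travel, against the 75 mm given. The slide started only "near 0" and the knob position is a few mm uncertain, so I relied on the hard stop.
- **Lever:** I gripped it and followed its arc until the upward force jumped from 8 N to 29 N. It then stayed still for 0.5 s. My angle estimate was 20.2° below level, against the 19.5° given, which is within measuring error.
- **Other things:** In the last picture the bystanders look unmoved.

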